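# Tip the checked sauce pots into the covered stock bin

## Robot

A 6-joint arm with a two-finger parallel gripper is mounted at the origin on the work surface; the furniture and walls round the work are solid. World frame = base frame: x ahead of the robot, y to its left, z up, the work surface at z = 0. Lengths are in m, angles in rad, forces in N, time in s.
With the tool pointing down it reaches from about 0.375 to 0.75 m from the base axis. Payload 9 kg.
Tool frame: the origin (TCP) lies on the front face of the gripper's body, between the roots of the fingers; the fingertips stand 73 mm ahead of it and the grasp point (between the pads) lies 54 mm ahead of it; x points along the fingers, z is the direction in which the jaws open and shut, and the axes are right-handed (so a half turn about x gives the same grasp; the last joint's range is limited). The gripper opens to 85 mm and grips with 20 to 120 N. Pads are 22 mm wide; open, the fingers measure 114 mm over their backs; the gripper's body (76 mm by 85 mm) begins 54 mm behind the grasp point. The pads swing forward as they close: fully open they stand 13 mm farther back than shut.
Start: joints at [1.022, 0.104, 0.097, 1.564, 0, 1.353], TCP at [0.195, 0.567, 0.304] pointing down, gripper open.
Joint ranges: [-2.99, 2.99], [-0.84, 1.86], [-1.1, 1.16], [-1.84, 2.11], [-1.51, 1.56], [-3.14, 3.14]. Speed limits (rad/s): [2.22, 2.22, 2.57, 3.14, 3.14, 3.14].

## Interface

Orientations are given as a unit quaternion [x, y, z, w].
In Python, from workcell import telemetry, eyes, hand_in gives the robot as it stands.
- The arm moves only by the tool send_rows, never from a script. Its argument "steps" is one flat list of numbers, 7 for each row, row after row: the shift along the tool's x, y, z in m, then the turn, a rotation vector about the tool's x, y, z in rad, then the gripper's target within -1 to 1 (shut at 1, half-way at 0, fully open at -1). A call has 1 to 12 rows; each row shifts and turns the commanded pose from where the row before left it, along the tool's axes as they then stand; what a row does not reach is not made up. A row lasts 1/12 s, in which the tool goes at most 41.7 mm and 7.16 degrees, less where a joint would pass 70% of its speed; a pose out of reach is approached as far as the arm can. A call with a gripper value outside its range is refused whole. The fingers move at their own pace and stop on an object; "force" is the grip in N (left out, the last holds). Time passes only in rows, so rows that do not move let the fingers close. It gives the time, the measured TCP pose, the force and the opening at its end, in the units of the state.
- telemetry.get_state(): the state, without advancing time (a new reading comes with each control period).
- eyes.read_camera(name): name is "scene" or "top"; returns the picture (400x640x3 uint8, blue, green, red); there is no depth.
- eyes.camera_model(name): a dict with "K" (3x3 intrinsics, pixels), "k1" (the pictures are not rectified: a ray, as slopes to the right and down, at radius r is drawn at 1 + k1 r^2 times it, then the intrinsics apply), "camera_from_world" (4x4, takes a point from world to camera coordinates). Camera axes: x right, y down, z forward; pixel columns grow to the right and rows downward; lengths in m; the calibration is good to about 2 mm. A picture is of the moment at which its call begins. camera_model takes no time and is no camera call.
- hand_in(): hands the job in, once; it reports no verdict.
Trained networks look in the newest picture that a camera, given by its name, has taken for a name from the list of things; names that differ only in an ending like _2 or _b are one class to them, and where a whole thing is asked for, a point or a joint stands for the part that bears it (a point fixed in the world has none). Each returns a list of dicts, best first, with "p" (0 to 1); they miss things now and then, are a little off and sometimes report something else, mostly with a low value. They report only what shows in the picture. A call takes as long as a camera call.
- eyes.silhouettes(camera, label): "region" (400x640 bool, what is visible of it) and "extent" ([left, top, width, height] in pixels, round what is visible of it).
The state is a dict: "clock": time; "qpos": joint angles; "joint_vel": joint speeds; "tau": joint torques, N m; "ee_pos": TCP position; "tcp_rot": TCP orientation; "force": force on the tool from outside, world axes, zero at the start; "ft_torque": the same for the moment, N m; "finger_gap": opening from 0.0 (shut) to 1.0 (fully open).
Only numpy, scipy, OpenCV 4.12 (cv2) and the standard library are available. Lean on these libraries where they do the work, as an engineer would, in place of code of your own. Each camera call takes 0.05 s, during which the arm holds its last target. There are 200 camera calls.

## Task

Take the loose cover off the steel bin and lay it flat on the bench, then hook the blue tray's lip over the bin's rim and tip the tray up while it rests lightly on that rim, so that all four sealed sauce pots slide into the bin; if they wedge in the spout, ease the tray back and shake or rock it until it is empty. Set the empty tray down flat on the bench and put the cover back on the bin so that it sits properly. Do not pinch or push the pots with the gripper, do not shove the bin along, and leave the bottles standing where they are.

Things in the scene. Friction and masses are not known exactly. Their poses are not given: they have to be found in the camera images.
- bin: Stainless-steel stock bin, an open rectangular pan standing loose on the bench, 1.2 to 1.7 kg. Origin: centre of its underside; x along its 176 mm side, y along its 162 mm side, z up. Flat outward rim all round, 13 mm wide, its top 105 mm up; inside 150 (x) by 136 mm (y), straight walls, floor 4 mm thick. The side towards its own -y, nearest the tray, has free room in front of it.
- cover_grip (a point): Middle of the handle of the bin's loose steel cover, 350 g: a black bar along this point's x, 90 long, 13 wide, 14 mm high, on posts 36 mm either side of the middle. Plate 170 (x) by 156 mm (y), its top 27 mm below the point; below it a locating skirt 140 by 126 mm, 8 mm deep, about 5 mm loose in the bin's mouth. Not fastened. Point 38 mm up when the cover lies on the bench, 135 mm up on the bin.
- tray: Blue plastic tray, 240 to 390 g without pots. Origin: centre of its underside; x towards the pouring lip, y across, z up. 170 mm long, 124 wide; floor 10 to 13 mm above the origin; walls 47 mm high. Its open lip end narrows over the last 16 mm to a spout 96 mm wide, less than two pots abreast (108 mm): tipped straight they often wedge; tipping with one side about 0.2 rad lower, or laying back and tipping again so, lets them out.
- tray_grip (a point): Middle of the tray's pull handle, same axes as the tray, 130 mm behind its origin and 34 mm above its underside: a bar along y, 110 mm long (90 mm free between its two arms), 12 mm thick (x), 24 mm high (z), with 39 mm free between it and the tray's back wall.
- tray_lip (a point): Middle of the tray's open pouring edge, same axes as the tray, 85 mm ahead of its origin and 11.5 mm above its underside. Under this edge a strip 96 mm wide is turned down 10 mm below the floor's underside: the hook. Its back face is 3.5 mm behind the edge. Hung on a rim, the floor rests on the rim and the strip hangs inside the bin.
- pot_0_mid (a point): Sealed sauce portion pot: white cup with a gold foil top, 54 mm across the top, 43 mm at the foot, 30 mm high, 35 g; the point is its middle, half-way up, z up. Smooth plastic; on the level tray it starts to slide at a tilt somewhere between 17 and 25 degrees.
- pot_1_mid (a point): Sealed sauce portion pot: white cup with a gold foil top, 54 mm across the top, 43 mm at the foot, 30 mm high, 35 g; the point is its middle, half-way up, z up. Smooth plastic; on the level tray it starts to slide at a tilt somewhere between 17 and 25 degrees.
- pot_2_mid (a point): Sealed sauce portion pot: white cup with a gold foil top, 54 mm across the top, 43 mm at the foot, 30 mm high, 35 g; the point is its middle, half-way up, z up. Smooth plastic; on the level tray it starts to slide at a tilt somewhere between 17 and 25 degrees.
- pot_3_mid (a point): Sealed sauce portion pot: white cup with a gold foil top, 54 mm across the top, 43 mm at the foot, 30 mm high, 35 g; the point is its middle, half-way up, z up. Smooth plastic; on the level tray it starts to slide at a tilt somewhere between 17 and 25 degrees.
- bottle_a: Full sauce bottle, 54 mm wide, 166 mm tall; a bystander, to be left standing where it is. Origin: centre of its foot.
- bottle_b: Full sauce bottle, 54 mm wide, 166 mm tall; a bystander, to be left standing where it is. Origin: centre of its foot.
- bottle_c: Full sauce bottle, 54 mm wide, 166 mm tall (the bench between bottles, bin and tray, round about 0.64 m ahead of the robot and 0.13 m to its right, is free: room to lay the cover); a bystander, to be left standing where it is. Origin: centre of its foot.
- bottle_d: Empty clear bottle, 54 mm wide, 148 mm tall; a bystander, to be left standing where it is. Origin: centre of its foot.

How it is judged:
By the outcome, as a careful person would: the job done as asked, in the order asked, and still so for the second after the job is handed in, with the robot touching nothing.
It also fails if it takes over 72 s, if anything falls off the work surface, if the arm or the gripper's body presses on something with over 40 N, if the wrist force passes 120 N, or if a joint passes its speed limit or range.

## Working session

There is one attempt and no reset: what is moved stays moved. The work goes in short steps, Python scripts to look and compute and a tool call to move; the robot and the scene stay as the last step left them, time stands still between calls to the robot, and variables do not carry over. Pictures are saved under pics/ and viewed, about 8 in all and at most 12, crops included, and the job is handed in when it is done.

Besides the shell and the picture viewer there is one more tool, called after "Emit:" by a JSON object that holds its "op" and its "data". send_rows: Moves the arm, as the interface text tells. Its arguments: {"type":"object","properties":{"steps":{"type":"array","items":{"type":"number"}},"force":{"type":"number"}},"required":["steps"]}

```bash
ls; mkdir -p pics; cat > h.py <<'E'
import numpy as np, cv2
from workcell import telemetry, eyes, hand_in
from scipy.spatial.transform import Rotation as R
def shot(c,name=None):
    im=eyes.read_camera(c)
    if name: cv2.imwrite('pics/'+name,im)
    return im
def proj(c,P):
    m=eyes.camera_model(c);K=np.array(m['K']);T=np.array(m['camera_from_world'])
    P=np.atleast_2d(P)@T[:3,:3].T+T[:3,3]; s=P[:,:2]/P[:,2:]
    s=s*(1+m['k1']*(s**2).sum(1,keepdims=True))
    return s@K[:2,:2].T+K[:2,2]
def back(c,px,z):
    m=eyes.camera_model(c);K=np.array(m['K']);T=np.array(m['camera_from_world'])
    px=np.atleast_2d(np.array(px,float)); d=(px-K[:2,2])/[K[0,0],K[1,1]]; s=d.copy()
    for _ in range(20): s=d/(1+m['k1']*(s**2).sum(1,keepdims=True))
    r=np.c_[s,np.ones(len(s))]@T[:3,:3]; o=-T[:3,:3].T@T[:3,3]
    return o+r*((z-o[2])/r[:,2])[:,None]
def st():
    s=telemetry.get_state()
    print('t',s['clock'],'p',np.round(s['ee_pos'],4),'q',np.round(s['tcp_rot'],4),'F',np.round(s['force'],1),'T',np.round(s['ft_torque'],2),'g',s['finger_gap'],'qpos',np.round(s['qpos'],3))
    return s
E
python3 - <<'E'
from h import *
s=st(); print(R.from_quat(s['tcp_rot']).as_matrix().round(3))
for c in ('scene','top'):
    shot(c,c+'0.png'); m=eyes.camera_model(c); T=np.array(m['camera_from_world']); print(c,(-T[:3,:3].T@T[:3,3]).round(3))
    for l in ('bin','cover_grip','tray','tray_grip','pot_0_mid','bottle_a','bottle_d'):
        for d in eyes.silhouettes(c,l)[:4]:
            r=d['region']; 
            if d['p']<.3: continue
            ys,xs=np.nonzero(r)
            print(c,l,round(d['p'],2),d['extent'],(xs.mean().round(1),ys.mean().round(1)),cv2.minAreaRect(np.c_[xs,ys].astype(np.float32)))
a=np.hstack([cv2.imread('pics/scene0.png'),]);
E
```

```text
pics
t 0.0 p [0.1947 0.5673 0.3031] q [-0.411   0.5759  0.4107  0.575 ] F [ 0.2 -0.1  0.1] T [-0.02  0.01  0.04] g 0.999825749536183 qpos [1.022 0.105 0.096 1.564 0.    1.353]
[[-0.001 -0.946  0.325]
 [-0.001  0.325  0.946]
 [-1.     0.    -0.001]]
scene [-0.007 -0.504  0.905]
scene bin 0.74 [238.6, 175.9, 92.1, 64.9] (np.float64(286.6), np.float64(213.3)) ((287.9917297363281, 212.71389770507812), (57.135772705078125, 89.39827728271484), 81.5014419555664)
scene cover_grip 0.73 [244.2, 157.5, 81.2, 57.0] (np.float64(284.0), np.float64(184.8)) ((284.0, 183.50001525878906), (53.03300476074219, 70.00357055664062), 45.0)
scene tray 0.85 [290.1, 251.8, 96.3, 92.6] (np.float64(337.8), np.float64(299.6)) ((337.0880126953125, 297.28131103515625), (91.1014175415039, 59.38749313354492), 52.495853424072266)
scene tray 0.68 [323.6, 264.8, 23.2, 22.9] (np.float64(333.9), np.float64(276.7)) ((334.56561279296875, 277.2213134765625), (23.35822105407715, 21.547508239746094), 84.80557250976562)
scene tray 0.56 [239.8, 177.8, 87.3, 64.4] (np.float64(285.8), np.float64(213.7)) ((285.56317138671875, 213.7
[... 3340 characters left out ...]
 170.9, 27.5, 23.4] (np.float64(420.5), np.float64(182.8)) ((421.0, 183.0), (20.0, 30.0), 90.0)
top bottle_a 0.58 [353.7, 118.2, 22.2, 25.8] (np.float64(364.8), np.float64(130.5)) ((365.0, 130.5), (25.0, 20.0), 90.0)
top bottle_d 0.67 [206.2, 205.0, 34.1, 21.3] (np.float64(222.3), np.float64(216.3)) ((221.5, 216.0), (18.0, 31.0), 90.0)
top bottle_d 0.66 [329.7, 129.8, 20.4, 26.1] (np.float64(339.5), np.float64(142.7)) ((339.5, 143.0), (22.0, 17.0), 90.0)
top bottle_d 0.61 [408.9, 170.9, 27.5, 23.4] (np.float64(420.5), np.float64(182.8)) ((421.0, 183.0), (20.0, 30.0), 90.0)
top bottle_d 0.58 [353.7, 118.2, 22.2, 25.8] (np.float64(364.8), np.float64(130.5)) ((365.0, 130.5), (25.0, 20.0), 90.0)
```

View pics/top0.png

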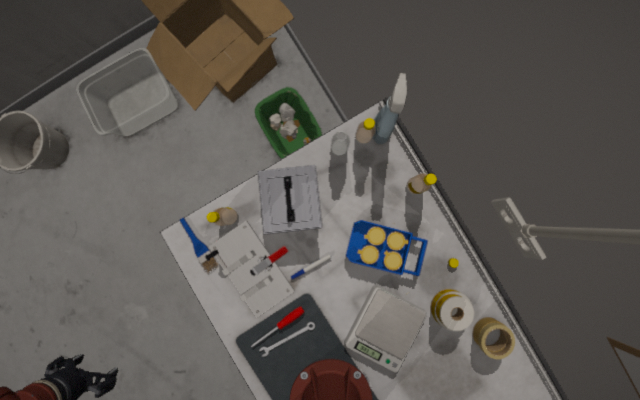

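View pics/scene0.png

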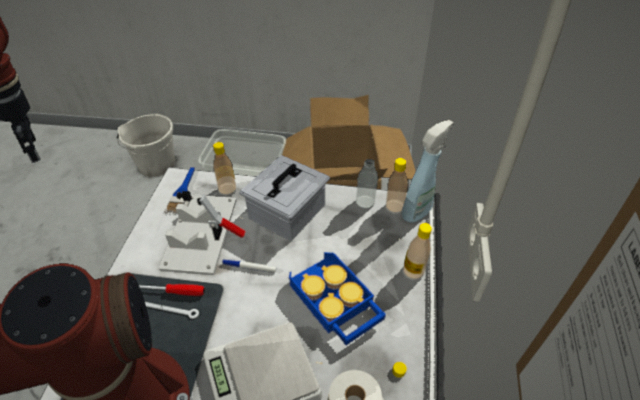

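```bash
cat > fit.py <<'E'
from h import *
from scipy.optimize import minimize
def hullmask(pts):
    S=4; m=np.zeros((400*S,640*S),np.uint8)
    cv2.fillConvexPoly(m,cv2.convexHull(((pts+.5)*S).astype(np.float32)).round().astype(np.int32),1); return m>0
def fit(obs,model,x0,z=0,cams=('scene','top')):
    """obs: cam->pixel pts; model Nx3; fits x,y,yaw by hull IoU"""
    M={c:hullmask(obs[c]) for c in cams}
    def W(v):
        c,s=np.cos(v[2]),np.sin(v[2]); return np.c_[model[:,0]*c-model[:,1]*s+v[0],model[:,0]*s+model[:,1]*c+v[1],model[:,2]+z]
    def f(v):
        e=0
        for c in cams:
            a=hullmask(proj(c,W(v))); e+=1-(a&M[c]).sum()/(a|M[c]).sum()
        return e
    x0=np.array(x0,float); r=minimize(f,x0,method='Nelder-Mead',options=dict(initial_simplex=[x0,x0+[.015,0,0],x0+[0,.015,0],x0+[0,0,.12]],xatol=1e-4,fatol=1e-5))
    return r.x,r.fun
def box(x0,x1,y0,y1,z0,z1): return np.array([[x,y,z] for x in(x0,x1) for y in(y0,y1) for z in(z0,z1)])/1000
TRAY=np.vstack([box(-85,69,-62,62,0,47),box(69,85,-48,48,0,47),box(-136,-124,-55,55,22,46)])
def comp(mask,near):
    n,l,s,c=cv2.connectedComponentsWithStats(mask.astype(np.uint8)); 
    i=min((i for i in range(1,n) if s[i,4]>25),key=lambda i:np.hypot(*(c[i]-near))); ys,xs=np.nonzero(l==i); return np.c_[xs,ys].astype(float)
def blue(im,near):
    h=cv2.cvtColor(im,cv2.COLOR_BGR2HSV); m=(abs(h[...,0].astype(int)-112)<14)&(h[...,1]>130)&(h[...,2]>40)
    return comp(cv2.morphologyEx(m.astype(np.uint8),cv2.MORPH_CLOSE,np.ones((5,5))),near)
E
cat > m1.py <<'E'
from fit import *
top=cv2.imread('pics/top0.png');sc=cv2.imread('pics/scene0.png')
obs={'top':blue(top,(386,249)),'scene':blue(sc,(337,299))}
v,e=fit(obs,TRAY,[*back('top',(380,247),.03)[0,:2],1.33]); print('tray',v.round(4),e)
for c in obs:
  v2,e2=fit(obs,TRAY,v,cams=(c,)); print(c,v2.round(4),e2)
dark=comp(top[...,2]*0+ (top.max(2)<60)*(np.add.outer(abs(np.arange(400)-199),abs(np.arange(640)-289)*2)<60),(289,199))
print(len(dark),dark.mean(0)); g=back('top',dark.mean(0),.137)[0]; d=dark-dark.mean(0); u=np.linalg.svd(d)[2][0]; 
p=back('top',[dark.mean(0)-u*20,dark.mean(0)+u*20],.14); dd=p[1]-p[0]; print('grip',g.round(4),np.degrees(np.arctan(dd[1]/dd[0])), np.ptp(back('top',dark,.14),axis=0))
dk=comp((sc.max(2)<60)*(np.add.outer(abs(np.arange(400)-184),abs(np.arange(640)-284))<30),(284,184)); print('scene grip',len(dk),back('scene',dk.mean(0),.135)[0].round(4))
vis=cv2.resize(top[110:300,240:450],None,fx=3,fy=3,interpolation=cv2.INTER_CUBIC)
def dr(M,v,z,col):
    c,s=np.cos(v[2]),np.sin(v[2]);P=np.c_[M[:,0]*c-M[:,1]*s+v[0],M[:,0]*s+M[:,1]*c+v[1],M[:,2]+z]
    for q in proj('top',P): cv2.circle(vis,tuple(((q+.5-[240,110])*3).astype(int)),2,col,-1)
dr(TRAY,v,0,(0,0,255))
cv=[g[0],g[1],np.arctan(dd[1]/dd[0])]; dr(box(-85,85,-78,78,105,108),cv,0,(0,0,255)); dr(box(-88,88,-81,81,0,0),cv,0,(0,255,0)); dr(box(-45,45,-6,6,142,142),cv,0,(0,255,255))
cv2.imwrite('pics/o1.png',vis)
for n,px in dict(a=(366,125),b=(432,179),c=(212,217),d=(340,137)).items(): print(n,back('top',[px],.16).round(3))
E
python3 m1.py
```

```text
tray [ 0.4633 -0.1425  1.3048] 0.11188570609637782
top [ 0.4629 -0.144   1.3088] 0.03209346045387407
scene [ 0.4645 -0.1427  1.2928] 0.07347125573535795
254 [288.59055118 199.09055118]
grip [0.5992 0.1058 0.137 ] 4.566276087707069 [1.20717870e-01 2.58542373e-02 2.22044605e-16]
scene grip 284 [0.5876 0.0996 0.135 ]
a [[ 0.792 -0.104  0.16 ]]
b [[ 0.645 -0.274  0.16 ]]
c [[0.554 0.306 0.16 ]]
d [[ 0.761 -0.034  0.16 ]]
```

View pics/o1.png

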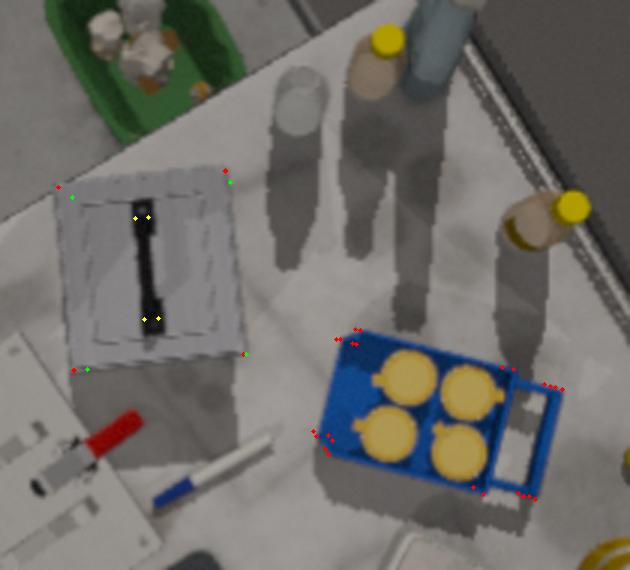

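Emit:
{"op": "send_rows", "data": {"steps": [0, 0, 0, -0.109, 0, 0, -1, 0, 0, 0, -0.109, 0, 0, -1, 0, 0, 0, -0.109, 0, 0, -1, 0, 0, 0, -0.108, 0, 0, -1, 0, -0.0222, -0.0313, 0, 0, 0, -1, 0, -0.0222, -0.0313, 0, 0, 0, -1, 0, -0.0222, -0.0313, 0, 0, 0, -1, 0, -0.0222, -0.0313, 0, 0, 0, -1, 0, -0.0222, -0.0313, 0, 0, 0, -1, 0, -0.0222, -0.0313, 0, 0, 0, -1, 0, -0.0222, -0.0313, 0, 0, 0, -1, 0, -0.0222, -0.0313, 0, 0, 0, -1]}}

```text
clock: 1.8
ee_pos: [0.3985, 0.3354, 0.3042]
tcp_rot: [0.525, -0.473, -0.525, -0.474]
force: [0.5, 0.1, 0.2]
finger_gap: 1.0
```

Emit:
{"op": "send_rows", "data": {"steps": [0, -0.0222, -0.0313, 0, 0, 0, -1, 0, -0.0222, -0.0313, 0, 0, 0, -1, 0, -0.0222, -0.0313, 0, 0, 0, -1, 0, -0.0222, -0.0313, 0, 0, 0, -1, 0, -0.0222, -0.0313, 0, 0, 0, -1, 0, -0.0222, -0.0313, 0, 0, 0, -1, 0, -0.0222, -0.0313, 0, 0, 0, -1, 0, -0.0222, -0.0313, 0, 0, 0, -1, 0.02, 0, 0, 0, 0, 0, -1, 0.02, 0, 0, 0, 0, 0, -1, 0, 0, 0, 0, 0, 0, -1]}}

```text
clock: 2.72
ee_pos: [0.5992, 0.1056, 0.2596]
tcp_rot: [-0.523, 0.475, 0.527, 0.472]
force: [-1.3, -0.0, -1.6]
finger_gap: 1.0
```

```bash
cat >> h.py <<'E'
def go(p,M):
    """print rotation vector (tool) and then tool shift after rotation, and shift before rotation, to reach pos p, rot matrix M"""
    s=telemetry.get_state(); A=R.from_quat(s['tcp_rot']).as_matrix(); d=np.array(p)-s['ee_pos']
    print('rotvec',R.from_matrix(A.T@M).as_rotvec().round(4),'shift(new)',(M.T@d).round(4),'shift(old)',(A.T@d).round(4))
def down(yaw):
    "tool down, jaw axis z at world yaw"
    x=np.array([0,0,-1.]); z=np.array([np.cos(yaw),np.sin(yaw),0]); return np.c_[x,np.cross(z,x),z]
E
sed -i 's/box(69,85,-48,48,0,47)/box(69,85,-48,48,0,13)/' fit.py
python3 - <<'E'
from h import *
st(); go([.6,.105,.19],down(np.pi/2+.105))
E
python3 m1.py|head -3
```

```text
t 2.7167 p [0.5992 0.1056 0.2596] q [-0.5234  0.4749  0.5267  0.4723] F [-1.3 -0.  -1.6] T [-0.02 -0.02  0.01] g 0.9999506464498852 qpos [-0.04   0.132  0.047  1.491  0.    -0.143]
rotvec [-0.0021  0.001  -0.0058] shift(new) [ 0.0696 -0.0007 -0.0007] shift(old) [ 0.0696 -0.0011 -0.0008]
tray [ 0.4635 -0.1422  1.3037] 0.07711255413804996
top [ 0.4628 -0.1446  1.3038] 0.03311486719558465
scene [ 0.4658 -0.1413  1.2968] 0.03491470888034687
```

Emit:
{"op": "send_rows", "data": {"steps": [0.025, 0, 0, 0, 0, 0, -1, 0.025, 0, 0, 0, 0, 0, -1, 0.015, 0, 0, 0, 0, 0, -1, 0.005, 0, 0, 0, 0, 0, -1, 0, 0, 0, 0, 0, 0, 1, 0, 0, 0, 0, 0, 0, 1, 0, 0, 0, 0, 0, 0, 1, 0, 0, 0, 0, 0, 0, 1, 0, 0, 0, 0, 0, 0, 1, 0, 0, 0, 0, 0, 0, 1, 0, 0, 0, 0, 0, 0, 1], "force": 60}}

```text
clock: 3.63
ee_pos: [0.6007, 0.1065, 0.195]
tcp_rot: [0.526, -0.473, -0.525, -0.474]
force: [-1.0, 2.6, 4.7]
finger_gap: 0.135
```

```bash
python3 - <<'E'
from h import *
st(); shot('scene','s1.png'); shot('top','t1.png')
im=cv2.imread('pics/s1.png')[130:280,200:380]; cv2.imwrite('pics/c1.png',cv2.resize(im,None,fx=3,fy=3))
E
```

```text
t 3.6333 p [0.6007 0.1065 0.195 ] q [ 0.5257 -0.4728 -0.5251 -0.4737] F [-1.   2.6  4.7] T [0.3  0.21 0.02] g 0.1347082208729529 qpos [-0.039  0.14  -0.062  1.368  0.    -0.143]
```

View pics/c1.png

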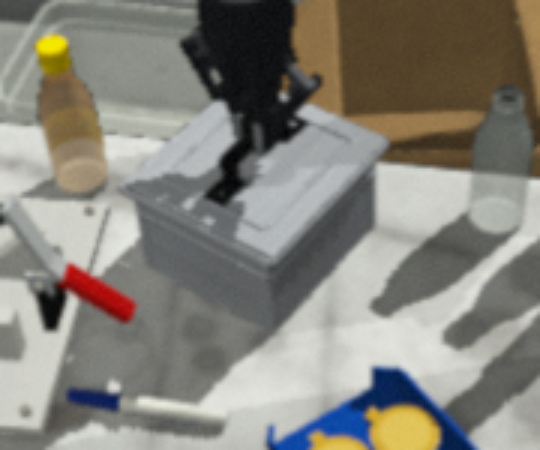

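Emit:
{"op": "send_rows", "data": {"steps": [-0.005, 0, 0, 0, 0, 0, 1, -0.01, 0, 0, 0, 0, 0, 1, -0.02, 0, 0, 0, 0, 0, 1, -0.03, 0, 0, 0, 0, 0, 1, -0.03, 0, 0, 0, 0, 0, 1, -0.025, 0, 0, 0, 0, 0, 1, 0, 0, 0, 0, 0, 0, 1]}}

```text
clock: 4.32
ee_pos: [0.6015, 0.1062, 0.3206]
tcp_rot: [0.527, -0.472, -0.523, -0.475]
force: [0.8, -0.0, -2.3]
finger_gap: 0.143
```

```bash
python3 - <<'E'
from h import *
st()
B=back('scene',[(365,203),(395,210),(413,275)],0)[:,:2]; B2=back('top',[(340,137),(366,125),(432,179)],.16)[:,:2]; print(B.round(3),B2.round(3))
B=B*.5+B2*.5
def rect(x,y,w,a,b):
    c,s=np.cos(w),np.sin(w);g=np.linspace(-1,1,21)
    e=np.array([[t*a,k*b] for t in g for k in(-1,1)]+[[k*a,t*b] for t in g for k in(-1,1)]); return e@np.array([[c,s],[-s,c]])+[x,y]
def dist_to_rect(P,x,y,w,a,b):
    c,s=np.cos(w),np.sin(w);q=(P-[x,y])@np.array([[c,-s],[s,c]]); d=np.maximum(abs(q)-[a,b],0); return np.hypot(*d.T)
best=[]
t=1.304;tc=np.array([.4635,-.142])-.0255*np.array([np.cos(t),np.sin(t)])
for x in np.arange(.6,.7,.005):
  for y in np.arange(-.17,-.06,.005):
    for w in np.arange(-.5,.6,.05):
      E=rect(x,y,w,.085,.078)
      m=[*(dist_to_rect(B,x,y,w,.085,.078)-.027), dist_to_rect(E,*tc,t,.111,.062).min(), dist_to_rect(E,.6,.106,.105,.088,.081).min()]
      best.append((min(m),x,y,w,np.round(m,3)))
best.sort(key=lambda b:-b[0])
for b in best[:4]: print(b)
E
python3 - <<'E'
import sys; sys.path.insert(0,'.')
from h import *
E
```

```text
t 4.3167 p [0.6015 0.1062 0.3206] q [ 0.5275 -0.4716 -0.5232 -0.475 ] F [ 0.8 -0.  -2.3] T [-0.07 -0.09  0.03] g 0.14344897989742877 qpos [-0.039  0.134  0.159  1.588 -0.    -0.143]
[[ 0.761 -0.039]
 [ 0.791 -0.119]
 [ 0.634 -0.271]] [[ 0.761 -0.034]
 [ 0.792 -0.104]
 [ 0.645 -0.274]]
(np.float64(0.022683556771121365), np.float64(0.645), np.float64(-0.13999999999999999), np.float64(-0.25000000000000006), array([0.024, 0.023, 0.025, 0.027, 0.066]))
(np.float64(0.02209152657563027), np.float64(0.64), np.float64(-0.13999999999999999), np.float64(-0.25000000000000006), array([0.026, 0.028, 0.024, 0.022, 0.065]))
(np.float64(0.021448394472836297), np.float64(0.645), np.float64(-0.145), np.float64(-0.15000000000000008), array([0.021, 0.028, 0.022, 0.023, 0.076]))
(np.float64(0.021279680480631263), np.float64(0.645), np.float64(-0.145), np.float64(-0.20000000000000007), array([0.025, 0.025, 0.021, 0.026, 0.073]))
```

Emit:
{"op": "send_rows", "data": {"steps": [0, 0, 0, 0.102, 0, 0, 1, 0, 0, 0, 0.102, 0, 0, 1, 0, 0, 0, 0.101, 0, 0, 1, 0, -0.0131, -0.0332, 0, 0, 0, 1, 0, -0.0131, -0.0332, 0, 0, 0, 1, 0, -0.0131, -0.0332, 0, 0, 0, 1, 0, -0.0131, -0.0332, 0, 0, 0, 1, 0, -0.0131, -0.0332, 0, 0, 0, 1, 0, -0.0131, -0.0332, 0, 0, 0, 1, 0, -0.0131, -0.0332, 0, 0, 0, 1, 0.02, 0, 0, 0, 0, 0, 1, 0.03, 0, 0, 0, 0, 0, 1]}}

```text
clock: 5.32
ee_pos: [0.6447, -0.1428, 0.2656]
tcp_rot: [-0.448, 0.548, 0.445, 0.549]
force: [-0.1, 1.3, -3.1]
finger_gap: 0.135
```

Emit:
{"op": "send_rows", "data": {"steps": [0.035, 0, 0, 0, 0, 0, 1, 0.035, 0, 0, 0, 0, 0, 1, 0.035, 0, 0, 0, 0, 0, 1, 0.025, 0, 0, 0, 0, 0, 1, 0.015, 0, 0, 0, 0, 0, 1, 0.005, 0, 0, 0, 0, 0, 1, 0, 0, 0, 0, 0, 0, 1, 0, 0, 0, 0, 0, 0, 1]}}

```text
clock: 5.98
ee_pos: [0.644, -0.1398, 0.1147]
tcp_rot: [-0.448, 0.547, 0.447, 0.548]
force: [1.0, 0.2, -3.5]
finger_gap: 0.136
```

```bash
python3 - <<'E'
from h import *
st(); shot('scene','s2.png'); shot('top','t2.png')
a=cv2.imread('pics/s2.png')[130:330,200:450]; b=cv2.imread('pics/t2.png')[120:290,240:450]; 
cv2.imwrite('pics/c2.png',np.vstack([cv2.resize(a,(430,344)),cv2.resize(b,(430,256*1))[:256]]))
go([.645,-.14,.099],down(np.pi/2-.2))
E
```

```text
t 5.9833 p [ 0.644  -0.1398  0.1147] q [-0.4475  0.5475  0.4472  0.5477] F [ 1.   0.2 -3.5] T [ 0.01 -0.05  0.02] g 0.13627289213378957 qpos [-0.412  0.33   0.008  1.248  0.    -0.211]
rotvec [-0.0008 -0.0005  0.0026] shift(new) [ 0.0168 -0.0003  0.0001] shift(old) [ 0.0168 -0.0003  0.0001]
```

View pics/c2.png

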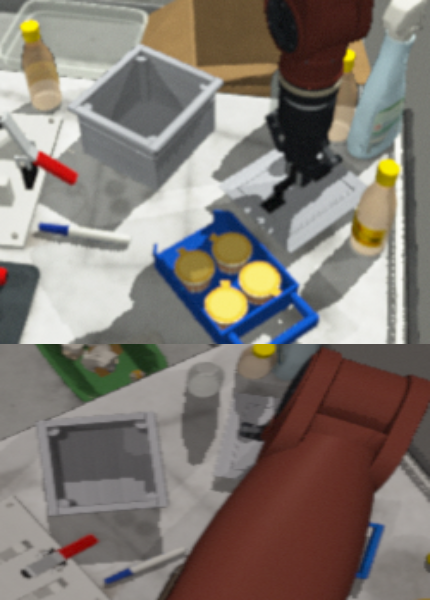

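Emit:
{"op": "send_rows", "data": {"steps": [0.008, 0, 0, 0, 0, 0, 1, 0.005, 0, 0, 0, 0, 0, 1, 0.004, 0, 0, 0, 0, 0, 1, 0, 0, 0, 0, 0, 0, 1, 0, 0, 0, 0, 0, 0, 1]}}

```text
clock: 6.5
ee_pos: [0.6439, -0.1397, 0.098]
tcp_rot: [-0.448, 0.548, 0.447, 0.548]
force: [-5.3, 1.1, 6.2]
finger_gap: 0.131
```

```bash
cat > m2.py <<'E'
from fit import *
st()
RIM=box(-88,88,-81,81,105,105)
im={'top':cv2.imread('pics/t2.png'),'scene':cv2.imread('pics/s2.png')}
obs={}
eyes.read_camera('scene'); 
for c in ('scene','top'):
    shot(c)
    D=eyes.silhouettes(c,'bin'); 
    ys,xs=np.nonzero(D[0]['region']); obs[c]=np.c_[xs,ys].astype(float); print(c,D[0]['p'],D[0]['extent'])
BIN=np.vstack([RIM,box(-75,75,-68,68,0,105)])
x0=[.6,.106,.105]
v,e=fit(obs,BIN,x0); print('bin',v.round(4),e)
for c in obs: print(c,*fit(obs,BIN,v,cams=(c,)))
# overlay
vis=[]
for c,(a,b,w,h) in dict(top=(240,140,120,130),scene=(220,150,120,110)).items():
    p=cv2.resize(im[c][b:b+h,a:a+w],None,fx=3.3,fy=4,interpolation=cv2.INTER_CUBIC)
    cs,sn=np.cos(v[2]),np.sin(v[2])
    for M,col in ((box(-88,88,-81,81,105,105),(0,0,255)),(box(-75,75,-68,68,105,105),(0,255,0)),(box(-75,75,-68,68,0,0),(255,0,255))):
        P=np.c_[M[:,0]*cs-M[:,1]*sn+v[0],M[:,0]*sn+M[:,1]*cs+v[1],M[:,2]]
        for q in proj(c,P): cv2.circle(p,tuple(((q+.5-[a,b])*[3.3,4]).astype(int)),2,col,-1)
    vis.append(cv2.resize(p,(396,520)))
cv2.imwrite('pics/o2.png',np.hstack(vis))
E
python3 m2.py
```

```text
t 6.5 p [ 0.6439 -0.1397  0.098 ] q [-0.4476  0.5475  0.4472  0.5477] F [-5.3  1.1  6.2] T [ 0.29  0.81 -0.03] g 0.13139632418390493 qpos [-0.412  0.342 -0.008  1.219 -0.    -0.211]
scene 0.73 [238.6, 152.4, 92.6, 88.4]
top 0.82 [256.0, 165.0, 69.5, 67.9]
bin [0.5999 0.1051 0.0951] 0.06011576401291918
scene [0.59869191 0.10514609 0.08866072] 0.02494025132988975
top [0.60095973 0.10557151 0.08545013] 0.03131077401789184
```

View pics/o2.png

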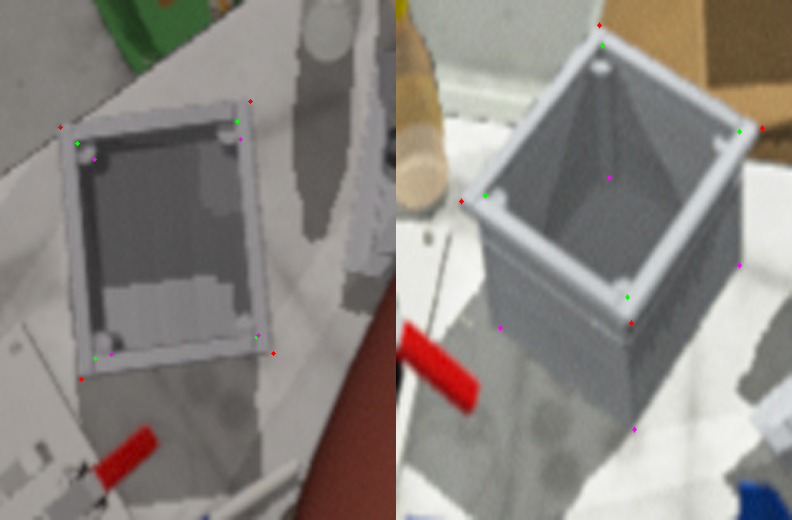

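Emit:
{"op": "send_rows", "data": {"steps": [0, 0, 0, 0, 0, 0, -1, 0, 0, 0, 0, 0, 0, -1, 0, 0, 0, 0, 0, 0, -1, 0, 0, 0, 0, 0, 0, -1, -0.02, 0, 0, 0, 0, 0, -1, -0.03, 0, 0, 0, 0, 0, -1, -0.04, 0, 0, 0, 0, 0, 0, -0.04, 0, 0, 0, 0, 0, 0, -0.01, 0.0265, -0.0239, 0, 0, 0, 0, 0, 0.0265, -0.0239, 0, 0, 0, 0, 0, 0.0265, -0.0239, 0, 0, 0, 0, 0, 0.0265, -0.0239, 0, 0, 0, 0]}}

```text
clock: 7.75
ee_pos: [0.5197, -0.2127, 0.2372]
tcp_rot: [-0.448, 0.547, 0.447, 0.548]
force: [0.2, -0.4, 0.2]
finger_gap: 0.504
```

Emit:
{"op": "send_rows", "data": {"steps": [0, 0.0265, -0.0239, 0.069, 0, 0, 0, 0, 0.0265, -0.0239, 0, 0, 0, 0, 0, 0.0265, -0.0239, 0, 0, 0, 0, 0, 0, 0, 0, 0, 0, 0, 0, 0, 0, 0, 0, 0, 0]}}

```text
clock: 8.17
ee_pos: [0.4253, -0.2632, 0.2372]
tcp_rot: [-0.428, 0.563, 0.427, 0.563]
force: [0.6, -0.8, -0.0]
finger_gap: 0.499
```

```bash
python3 - <<'E'
from fit import *
s=st(); shot('scene','s3.png'); shot('top','t3.png')
sc=cv2.imread('pics/s3.png')
o={'scene':blue(sc,(337,299))}
cal=fit({'scene':blue(cv2.imread('pics/scene0.png'),(337,299))},TRAY,[.4635,-.142,1.303],cams=('scene',))[0]
v,e=fit(o,TRAY,[.4635,-.142,1.303],cams=('scene',)); print('tray scene before/now',cal,v,e)
t=1.302; go([.4635-.13*np.cos(t),-.142-.13*np.sin(t),.088],down(t))
print('cap',back('top',[(453,264)],.02),back('scene',[(399,370)],.02))
p=s['ee_pos'];Rm=R.from_quat(s['tcp_rot']).as_matrix()
im=cv2.resize(sc[230:400,260:440],None,fx=3.3,fy=3.3,interpolation=cv2.INTER_CUBIC)
g=np.array([.4635-.13*np.cos(t),-.142-.13*np.sin(t),.046]);yy=np.array([-np.sin(t),np.cos(t),0])
for k in(-.055,0,.055): cv2.circle(im,tuple(((proj('scene',g+k*yy)[0]+.5-[260,230])*3.3).astype(int)),3,(0,0,255),-1)
cv2.imwrite('pics/c3.png',im)
E
```

```text
t 8.1667 p [ 0.4253 -0.2632  0.2372] q [-0.4277  0.5633  0.4271  0.5634] F [ 0.6 -0.8 -0. ] T [ 0.03 -0.04 -0.  ] g 0.4991015158928843 qpos [-0.816 -0.207 -0.325  1.452  0.    -0.544]
tray scene before/now [ 0.46600243 -0.14166295  1.29841322] [ 0.46623869 -0.14184191  1.29141893] 0.034576754008987964
rotvec [-0.0013  0.      0.0007] shift(new) [ 0.1491 -0.0036 -0.0043] shift(old) [ 0.1491 -0.0035 -0.0043]
cap [[ 0.40397566 -0.37145366  0.02      ]] [[ 0.39861501 -0.37806093  0.02      ]]
```

View pics/c3.png

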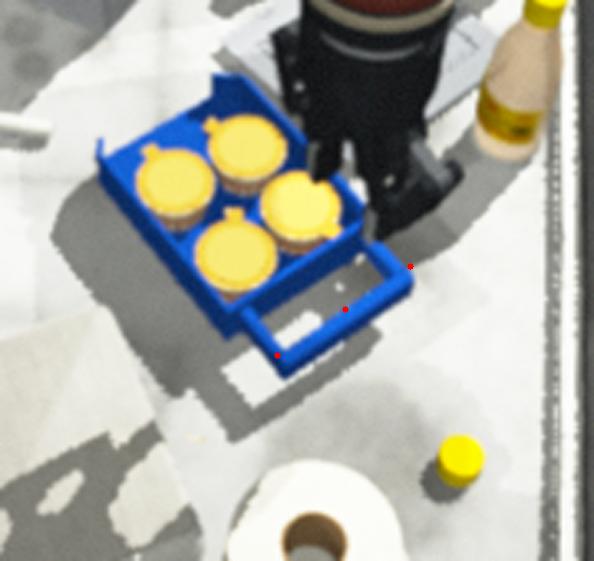

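Emit:
{"op": "send_rows", "data": {"steps": [0.03, -0.0055, -0.0035, 0, 0, 0, 0, 0.035, 0, 0, 0, 0, 0, 0, 0.035, 0, 0, 0, 0, 0, 0, 0.025, 0, 0, 0, 0, 0, 0, 0.015, 0, 0, 0, 0, 0, 0, 0.009, 0, 0, 0, 0, 0, 0, 0, 0, 0, 0, 0, 0, 0, 0, 0, 0, 0, 0, 0, 0]}}

```text
clock: 8.93
ee_pos: [0.4313, -0.2668, 0.0883]
tcp_rot: [-0.428, 0.562, 0.429, 0.563]
force: [-0.8, -0.6, 0.9]
finger_gap: 0.496
```

Emit:
{"op": "send_rows", "data": {"steps": [0, 0, 0, 0, 0, 0, 1, 0, 0, 0, 0, 0, 0, 1, 0, 0, 0, 0, 0, 0, 1, 0, 0, 0, 0, 0, 0, 1, 0, 0, 0, 0, 0, 0, 1, 0, 0, 0, 0, 0, 0, 1], "force": 90}}

```text
clock: 9.43
ee_pos: [0.4314, -0.2681, 0.0896]
tcp_rot: [-0.429, 0.563, 0.427, 0.563]
force: [-1.2, -1.6, 5.8]
finger_gap: 0.127
```

```bash
python3 - <<'E'
from fit import *
s=st(); shot('scene','s4.png')
sc=cv2.imread('pics/s4.png')
v,e=fit({'scene':blue(sc,(337,299))},TRAY,[.4635,-.142,1.303],cams=('scene',)); print('tray now',v,e)
E
```

```text
t 9.4333 p [ 0.4314 -0.2681  0.0896] q [-0.4292  0.5626  0.4271  0.5628] F [-1.2 -1.6  5.8] T [-0.06  0.13  0.13] g 0.12674687545822164 qpos [-0.814 -0.103 -0.503  1.168 -0.    -0.544]
tray now [ 0.46593146 -0.13684683  1.29974659] 0.18607296057755307
```

Emit:
{"op": "send_rows", "data": {"steps": [-0.004, 0, 0, 0, 0, 0, 1, -0.01, 0, 0, 0, 0, 0, 1, -0.018, 0, 0, 0, 0, 0, 1, -0.024, 0, 0, 0, 0, 0, 1, -0.026, 0, 0, 0, 0, 0, 1, -0.026, 0, 0, 0, 0, 0, 1, -0.024, 0, 0, 0, 0, 0, 1, -0.016, 0, 0, 0, 0, 0, 1, -0.009, 0, 0, 0, 0, 0, 1, -0.003, 0, 0, 0, 0, 0, 1, 0, 0, 0, 0, 0, 0, 1, 0, 0, 0, 0, 0, 0, 1]}}

```text
clock: 10.48
ee_pos: [0.4303, -0.2668, 0.2468]
tcp_rot: [-0.428, 0.563, 0.429, 0.563]
force: [-0.0, 0.7, -5.2]
finger_gap: 0.124
```

```bash
cat > plan.py <<'E'
from fit import *
BIN0=np.array([.600,.105]);BY=.0925
TCPT=np.array([-.130,0,.0896])
TY=BY+np.pi/2
M0=np.c_[[0,0,-1.],[0,1.,0],[1.,0,0]]   # tool axes in tray frame
def binw(p): c,s=np.cos(BY),np.sin(BY); return np.array([c*p[0]-s*p[1]+BIN0[0],s*p[0]+c*p[1]+BIN0[1],p[2]])
def tray_pose(th,ph,c,m,x=0):
    """tray R,t (world): pitch th, roll ph, rim clearance c, strip margin m to wall"""
    Rb=(R.from_euler('z',np.pi/2)*R.from_euler('y',th)*R.from_euler('x',ph)).as_matrix() # in bin frame
    lip=Rb@np.array([.085,0,.0115])
    ty=-.068+m-min((Rb@np.array([.0815,k*.048,0]))[1] for k in(-1,1))
    P=[(a,b) for a in np.linspace(.0,.0815,164) for b in np.linspace(-.062,.062,63) if a<.069 or abs(b)<=.048]
    U=(Rb@np.c_[np.array(P),np.full(len(P),.010)].T).T+[0,ty,0]
    k=(U[:,1]<=-.068)&(U[:,1]>=-.081); tz=.105+c-U[k,2].min()
    t=np.array([x-lip[0],ty,tz]); Rw=R.from_euler('z',BY).as_matrix()@Rb
    return Rw,binw(t)
def tcp(Rw,t): return t+Rw@TCPT, Rw@M0
def rows(poses,g=1,start=None):
    s=telemetry.get_state(); p,A=(np.array(s['ee_pos']),R.from_quat(s['tcp_rot']).as_matrix()) if start is None else start
    out=[]
    for q,B in poses:
        d=A.T@(q-p); w=R.from_matrix(A.T@B).as_rotvec(); out+=[*d.round(4),*w.round(4),g]
        if np.linalg.norm(d)>.0415 or np.linalg.norm(w)>.124: print('!! too fast',np.linalg.norm(d),np.linalg.norm(w))
        p,A=q,B
    print([float(x)+0.0 for x in out])
E
python3 - <<'E'
from plan import *
s=st(); sc=shot('scene','s5.png')
Rm=R.from_quat(s['tcp_rot']).as_matrix()
Rw=Rm@M0.T; t=s['ee_pos']-Rw@TCPT; print('tray t',t.round(4),'yaw',np.arctan2(Rw[1,0],Rw[0,0]), Rw[:,2].round(3))
vis=sc[200:380,240:460].copy(); vis=cv2.resize(vis,None,fx=3,fy=3)
for q in proj('scene',TRAY@Rw.T+t): cv2.circle(vis,tuple(((q+.5-[240,200])*3).astype(int)),3,(0,0,255),-1)
cv2.imwrite('pics/c5.png',vis)
Rt=R.from_euler('z',TY).as_matrix(); go(binw([0,-.275,.2146+.035]),Rt@M0)
E
```

```text
t 10.4833 p [ 0.4303 -0.2668  0.2468] q [-0.4276  0.5628  0.4288  0.5627] F [-0.   0.7 -5.2] T [-0.39  0.13  0.02] g 0.1240562352403722 qpos [-0.814 -0.186 -0.289  1.469  0.    -0.544]
tray t [ 0.4648 -0.1414  0.1573] yaw 1.3009736409919437 [ 0.001 -0.001  1.   ]
rotvec [-0.3624  0.0015 -0.0016] shift(new) [-0.0032 -0.2034  0.0794] shift(old) [-0.0033 -0.162   0.1464]
```

View pics/c5.png

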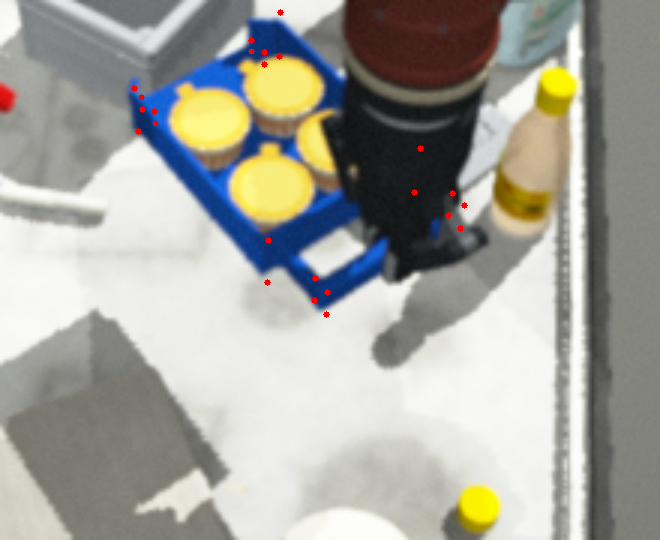

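Emit:
{"op": "send_rows", "data": {"steps": [0, 0, 0, -0.04, 0, 0, 1, 0, 0, 0, -0.08, 0, 0, 1, 0, 0, 0, -0.09, 0, 0, 1, 0, 0, 0, -0.08, 0, 0, 1, 0, 0, 0, -0.05, 0, 0, 1, 0, -0.0093, 0.0036, -0.022, 0, 0, 1, 0, -0.0187, 0.0073, 0, 0, 0, 1, 0, -0.028, 0.0109, 0, 0, 0, 1, 0, -0.0327, 0.0127, 0, 0, 0, 1, 0, -0.0327, 0.0127, 0, 0, 0, 1, 0, -0.028, 0.0109, 0, 0, 0, 1, 0, -0.027, 0.0109, 0, 0, 0, 1]}}

```text
clock: 11.53
ee_pos: [0.6015, -0.1806, 0.2463]
tcp_rot: [-0.522, 0.477, 0.523, 0.476]
force: [-0.0, -0.9, -4.2]
finger_gap: 0.121
```

Emit:
{"op": "send_rows", "data": {"steps": [0, -0.0168, 0.0066, 0, 0, 0, 1, 0, -0.0093, 0.0038, 0, 0, 0, 1, 0, 0, 0, 0, 0, 0, 1, 0, 0, 0, 0, 0, 0, 1]}}

```text
clock: 11.87
ee_pos: [0.625, -0.1688, 0.2465]
tcp_rot: [-0.522, 0.476, 0.523, 0.476]
force: [0.2, 0.3, -4.2]
finger_gap: 0.122
```

```bash
python3 - <<'E'
from plan import *
s=st(); im={c:shot(c,c+'6.png') for c in('scene','top')}
Rw=R.from_quat(s['tcp_rot']).as_matrix()@M0.T; t=s['ee_pos']-Rw@TCPT; print(t)
vis=[]
W=np.vstack([box(-85,-85,-62,62,10,47),box(69,69,-62,62,10,47),box(85,85,-48,48,0,13),box(-136,-124,-55,55,22,46)])
for c,(a,b) in dict(scene=(240,150),top=(250,150)).items():
    v=cv2.resize(im[c][b:b+180,a:a+130],None,fx=3,fy=3,interpolation=cv2.INTER_CUBIC)
    for q in proj(c,W@Rw.T+t): cv2.circle(v,tuple(((q+.5-[a,b])*3).astype(int)),2,(0,0,255),-1)
    vis.append(v)
cv2.imwrite('pics/c6.png',np.hstack(vis))
Rw,tt=tray_pose(0,0,.001,.004); go(*tcp(Rw,tt))
E
```

```text
t 11.8667 p [ 0.625  -0.1688  0.2465] q [-0.5219  0.4765  0.5234  0.476 ] F [ 0.2  0.3 -4.2] T [-0.44 -0.    0.03] g 0.121896447406877 qpos [-0.465  0.248  0.153  1.477 -0.    -0.558]
[ 0.61279144 -0.0393041   0.1570018 ]
rotvec [-0.0009  0.0006 -0.0012] shift(new) [ 0.0616 -0.001   0.0003] shift(old) [ 0.0616 -0.0011  0.0002]
```

View pics/c6.png

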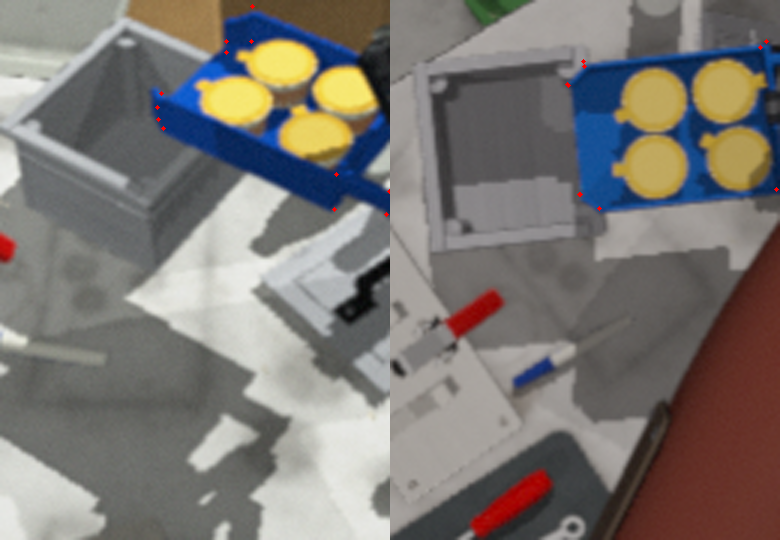

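Emit:
{"op": "send_rows", "data": {"steps": [0.01, 0, 0.001, 0, 0, 0, 1, 0.018, 0, 0.001, 0, 0, 0, 1, 0.015, 0, 0, 0, 0, 0, 1, 0.01, 0, 0, 0, 0, 0, 1, 0.005, 0, 0, 0, 0, 0, 1, 0.0025, 0, 0, 0, 0, 0, 1, 0, 0, 0, 0, 0, 0, 1, 0, 0, 0, 0, 0, 0, 1]}}

```text
clock: 12.63
ee_pos: [0.6251, -0.1679, 0.1882]
tcp_rot: [0.523, -0.476, -0.522, -0.477]
force: [-0.3, 0.1, -4.8]
finger_gap: 0.121
```

```bash
python3 - <<'E'
from plan import *
s=st()
Rw=R.from_quat(s['tcp_rot']).as_matrix()@M0.T; t=s['ee_pos']-Rw@TCPT; print(t)
Rw,tt=tray_pose(0,0,.0,.006); go(*tcp(Rw,tt))
for th,ph in ((0,0),(.2,.1),(.4,.2),(.6,.2),(.8,.2)): print(th,ph,tcp(*tray_pose(th,ph,0,.006))[0].round(3))
E
```

```text
t 12.6333 p [ 0.6251 -0.1679  0.1882] q [ 0.5228 -0.4763 -0.5221 -0.4766] F [-0.3  0.1 -4.8] T [-0.44 -0.11 -0.05] g 0.12119946603478081 qpos [-0.464  0.255  0.055  1.37   0.    -0.556]
[ 0.61323939 -0.038448    0.09853029]
rotvec [-0.0005 -0.0005  0.001 ] shift(new) [ 0.0036 -0.0002  0.0005] shift(old) [ 0.0036 -0.0002  0.0005]
0 0 [ 0.625 -0.167  0.185]
0.2 0.1 [ 0.631 -0.144  0.228]
0.4 0.2 [ 0.636 -0.112  0.265]
0.6 0.2 [ 0.632 -0.074  0.292]
0.8 0.2 [ 0.628 -0.032  0.308]
```

Emit:
{"op": "send_rows", "data": {"steps": [0.002, 0, 0, 0, 0, 0, 1, 0.002, 0, 0, 0, 0, 0, 1, 0.001, 0, 0, 0, 0, 0, 1, 0, 0, 0, 0, 0, 0, 1, 0, 0, 0, 0, 0, 0, 1]}}

```text
clock: 13.05
ee_pos: [0.6253, -0.1679, 0.1832]
tcp_rot: [0.523, -0.476, -0.522, -0.477]
force: [1.4, -2.1, 0.3]
finger_gap: 0.121
```

```bash
python3 - <<'E'
from plan import *
s=st()
a=np.r_[np.linspace(0,.48,13)[1:]]
print('A');rows([tcp(*tray_pose(th,0.2*min(1,th/.4),.0005,.007)) for th in a])
E
```

```text
t 13.05 p [ 0.6253 -0.1679  0.1832] q [ 0.5229 -0.4762 -0.522  -0.4767] F [ 1.4 -2.1  0.3] T [-0.01 -0.16 -0.1 ] g 0.12117899290700875 qpos [-0.464  0.257  0.048  1.36   0.    -0.556]
A
[-0.011, -0.0016, 0.0053, -0.0002, 0.0395, 0.0214, 1.0, -0.0091, -0.0014, 0.0038, 0.0012, 0.04, 0.02, 1.0, -0.0091, -0.0012, 0.0039, 0.002, 0.04, 0.02, 1.0, -0.0091, -0.001, 0.0039, 0.0028, 0.0399, 0.02, 1.0, -0.0091, -0.0008, 0.004, 0.0036, 0.0398, 0.02, 1.0, -0.0091, -0.0006, 0.004, 0.0044, 0.0398, 0.02, 1.0, -0.0091, -0.0005, 0.004, 0.0052, 0.0397, 0.02, 1.0, -0.0091, -0.0003, 0.004, 0.006, 0.0396, 0.02, 1.0, -0.0091, -0.0001, 0.0041, 0.0068, 0.0394, 0.02, 1.0, -0.009, 0.0001, 0.0041, 0.0076, 0.0393, 0.02, 1.0, -0.0079, 0.0016, 0.0042, 0.0079, 0.0392, 0.0, 1.0, -0.0079, 0.0016, 0.0042, 0.0079, 0.0392, 0.0, 1.0]
```

Emit:
{"op": "send_rows", "data": {"steps": [-0.011, -0.0016, 0.0053, 0, 0.0395, 0.0214, 1, -0.0091, -0.0014, 0.0038, 0.0012, 0.04, 0.02, 1, -0.0091, -0.0012, 0.0039, 0.002, 0.04, 0.02, 1, -0.0091, -0.001, 0.0039, 0.0028, 0.04, 0.02, 1, -0.0091, -0.0008, 0.004, 0.0036, 0.04, 0.02, 1, -0.0091, -0.0006, 0.004, 0.0044, 0.04, 0.02, 1, -0.0091, -0.0005, 0.004, 0.0052, 0.04, 0.02, 1, -0.0091, -0.0003, 0.004, 0.006, 0.0396, 0.02, 1, -0.0091, -0.0001, 0.0041, 0.0068, 0.0394, 0.02, 1]}}

```text
clock: 13.8
ee_pos: [0.6345, -0.1169, 0.2589]
tcp_rot: [-0.555, 0.607, 0.453, 0.343]
force: [-0.9, -0.6, -2.9]
finger_gap: 0.125
```

```bash
python3 - <<'E'
from plan import *
s=st(); im={c:shot(c,c+'7.png') for c in('scene','top')}
a=im['scene'][130:310,210:440];b=im['top'][140:290,250:450]
cv2.imwrite('pics/c7.png',np.hstack([cv2.resize(a,(400,313)),cv2.resize(b,(400,313))]))
Rw=R.from_quat(s['tcp_rot']).as_matrix()@M0.T; t=s['ee_pos']-Rw@TCPT
print('pitch',-np.arcsin(Rw[2,0]),'roll',np.arcsin(Rw[2,1]))
A=[tcp(*tray_pose(th,0.2*min(1,th/.4),.0005,.007)) for th in (.36,)][0]; go(*A)
print('B');rows([tcp(*tray_pose(th,0.2*min(1,th/.4),.0005,.007)) for th in np.arange(.40,.81,.04)])
E
```

```text
t 13.8 p [ 0.6345 -0.1169  0.2589] q [-0.5555  0.6071  0.453   0.343 ] F [-0.9 -0.6 -2.9] T [ 0.4  -0.52 -0.04] g 0.12462828078426773 qpos [-0.244  0.341  0.25   1.54  -0.399 -0.292]
pitch 0.3621459280985053 roll 0.16971598454641929
rotvec [ 0.0024 -0.0011 -0.0002] shift(new) [ 0.0004  0.0004 -0.0019] shift(old) [ 0.0004  0.0004 -0.0019]
B
[-0.0086, 0.0005, 0.0022, 0.01, 0.0382, 0.0198, 1.0, -0.0079, 0.0016, 0.0042, 0.0079, 0.0392, 0.0, 1.0, -0.0079, 0.0016, 0.0042, 0.0079, 0.0392, 0.0, 1.0, -0.0079, 0.0016, 0.0042, 0.0079, 0.0392, 0.0, 1.0, -0.008, 0.0016, 0.0042, 0.0079, 0.0392, 0.0, 1.0, -0.0077, 0.0016, 0.0044, 0.0079, 0.0392, 0.0, 1.0, -0.0077, 0.0016, 0.0044, 0.0079, 0.0392, 0.0, 1.0, -0.0075, 0.0015, 0.0046, 0.0079, 0.0392, 0.0, 1.0, -0.0077, 0.0016, 0.0044, 0.0079, 0.0392, 0.0, 1.0, -0.0075, 0.0015, 0.0047, 0.0079, 0.0392, 0.0, 1.0, -0.0075, 0.0015, 0.0047, 0.0079, 0.0392, 0.0, 1.0]
```

View pics/c7.png

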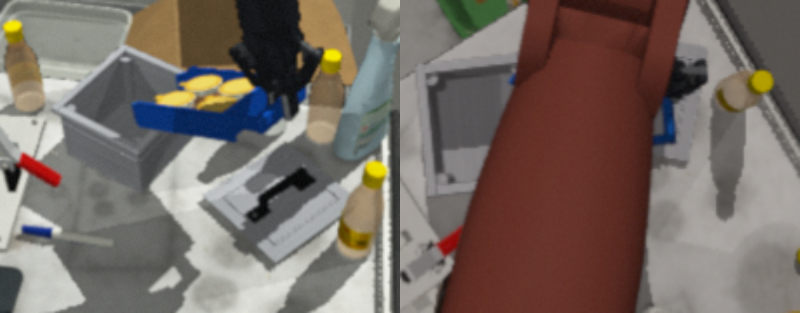

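Emit:
{"op": "send_rows", "data": {"steps": [-0.0086, 0.0005, 0.0032, 0.01, 0.0382, 0.0198, 1, -0.0079, 0.0016, 0.0042, 0.008, 0.0392, 0, 1, -0.0079, 0.0016, 0.0042, 0.008, 0.0392, 0, 1, -0.0079, 0.0016, 0.0042, 0.008, 0.0392, 0, 1, -0.008, 0.0016, 0.0042, 0.008, 0.0392, 0, 1, -0.0077, 0.0016, 0.0044, 0.008, 0.0392, 0, 1, -0.0077, 0.0016, 0.0044, 0.008, 0.0392, 0, 1, -0.0075, 0.0015, 0.0046, 0.008, 0.0392, 0, 1, -0.0077, 0.0016, 0.0044, 0.008, 0.0392, 0, 1, -0.0075, 0.0015, 0.0047, 0.008, 0.0392, 0, 1, -0.0075, 0.0015, 0.0047, 0.008, 0.0392, 0, 1, 0, 0, 0, 0, 0, 0, 1]}}

```text
clock: 14.9
ee_pos: [0.6275, -0.0309, 0.3058]
tcp_rot: [-0.618, 0.69, 0.302, 0.224]
force: [0.3, 1.0, -2.0]
finger_gap: 0.125
```

```bash
cat > pots.py <<'E'
from plan import *
s=st(); N=__import__('sys').argv[1]
im={c:shot(c,c+N+'.png') for c in('scene','top')}
Rw=R.from_quat(s['tcp_rot']).as_matrix()@M0.T; t=s['ee_pos']-Rw@TCPT
print('pitch',-np.arcsin(Rw[2,0]),'roll',np.arcsin(Rw[2,1]))
print('lip px',proj('scene',t+Rw@[.085,0,.013]).round(),'back',proj('scene',t+Rw@[-.085,0,.013]).round(),'bin rim',proj('scene',[binw([x,y,.105]) for x in(-.075,.075) for y in(-.068,.068)]).round().tolist(),'top rim',proj('top',[binw([x,y,.105]) for x in(-.075,.075) for y in(-.068,.068)]).round().tolist())
for c in im:
    h=cv2.cvtColor(im[c],cv2.COLOR_BGR2HSV); m=(abs(h[...,0].astype(int)-22)<8)&(h[...,1]>90)&(h[...,2]>80)
    n,l,q,ce=cv2.connectedComponentsWithStats(m.astype(np.uint8)); print(c,[(int(q[i,4]),*ce[i].round().astype(int).tolist()) for i in range(1,n) if q[i,4]>25 and 230<ce[i][0]<450 and 100<ce[i][1]<320])
    print(c,[(round(d['p'],2),np.round(d['extent']).astype(int).tolist()) for d in eyes.silhouettes(c,'pot_0_mid') if d['p']>.2])
E
python3 pots.py 8
```

```text
t 14.9 p [ 0.6275 -0.0309  0.3058] q [-0.6183  0.6899  0.3023  0.2244] F [ 0.3  1.  -2. ] T [ 1.51 -0.29 -0.04] g 0.12487712368840655 qpos [ 0.008  0.412  0.319  1.68  -0.799  0.086]
pitch 0.7987902584697774 roll 0.13994095080630883
lip px [[299. 192.]] back [[340. 173.]] bin rim [[290.0, 212.0], [247.0, 191.0], [324.0, 178.0], [282.0, 159.0]] top rim [[317.0, 224.0], [268.0, 229.0], [311.0, 170.0], [263.0, 175.0]]
scene [(3040, 380, 144), (1090, 304, 148), (33, 379, 183), (116, 345, 182), (213, 425, 231), (241, 413, 266)]
scene [(0.51, [294, 200, 5, 11])]
top [(127, 368, 123), (30, 296, 123), (33, 289, 138), (142, 429, 179), (52, 412, 189), (114, 298, 197), (261, 442, 298)]
top []
```

```bash
python3 - <<'E'
from plan import *
rows([tcp(*tray_pose(th,0.2,.001,.008)) for th in np.arange(.85,1.01,.05)])
E
```

```text
[-0.0115, 0.0016, 0.0071, 0.0086, 0.0521, -0.0027, 1.0, -0.0092, 0.0019, 0.0063, 0.0099, 0.049, 0.0, 1.0, -0.009, 0.0018, 0.0067, 0.0099, 0.049, 0.0, 1.0, -0.0091, 0.0018, 0.0068, 0.0099, 0.049, 0.0, 1.0]
```

Emit:
{"op": "send_rows", "data": {"steps": [-0.0115, 0.0016, 0.0071, 0.0086, 0.052, -0.0027, 1, -0.0092, 0.0019, 0.0063, 0.0099, 0.049, 0, 1, -0.009, 0.0018, 0.0067, 0.0099, 0.049, 0, 1, -0.0091, 0.0018, 0.0068, 0.0099, 0.049, 0, 1, 0, 0, 0, 0, 0, 0, 1, 0, 0, 0, 0, 0, 0, 1, 0, 0, 0, 0, 0, 0, 1]}}

```text
clock: 15.68
ee_pos: [0.6242, 0.0141, 0.3111]
tcp_rot: [-0.641, 0.714, 0.226, 0.168]
force: [0.2, 2.7, -1.8]
finger_gap: 0.126
```

```bash
python3 pots.py 9; python3 - <<'E'
import cv2,numpy as np
a=cv2.imread('pics/scene8.png')[130:260,230:370];b=cv2.imread('pics/scene9.png')[130:260,230:370];c=cv2.imread('pics/top9.png')[150:250,250:370];
r=lambda x:cv2.resize(x,(398,300),interpolation=cv2.INTER_CUBIC)
cv2.imwrite('pics/c9.png',np.vstack([np.hstack([r(a),r(b)]),np.hstack([r(c),r(cv2.imread('pics/top8.png')[150:250,250:370])])]))
E
```

```text
t 15.6833 p [0.6242 0.0141 0.3111] q [-0.6411  0.7141  0.2256  0.1678] F [ 0.2  2.7 -1.8] T [ 1.75 -0.05  0.  ] g 0.12597193977242782 qpos [ 0.118  0.541  0.415  1.839 -0.961  0.343]
pitch 1.0007261983282747 roll 0.10732694101692376
lip px [[299. 194.]] back [[329. 165.]] bin rim [[290.0, 212.0], [247.0, 191.0], [324.0, 178.0], [282.0, 159.0]] top rim [[317.0, 224.0], [268.0, 229.0], [311.0, 170.0], [263.0, 175.0]]
scene [(4143, 370, 142), (601, 298, 148), (32, 379, 183), (128, 344, 182), (213, 425, 231), (242, 413, 266)]
scene []
top [(126, 368, 123), (30, 296, 123), (32, 289, 138), (142, 429, 179), (53, 412, 189), (37, 302, 196), (278, 441, 299)]
top [(0.52, [300, 194, 6, 5])]
```

View pics/c9.png

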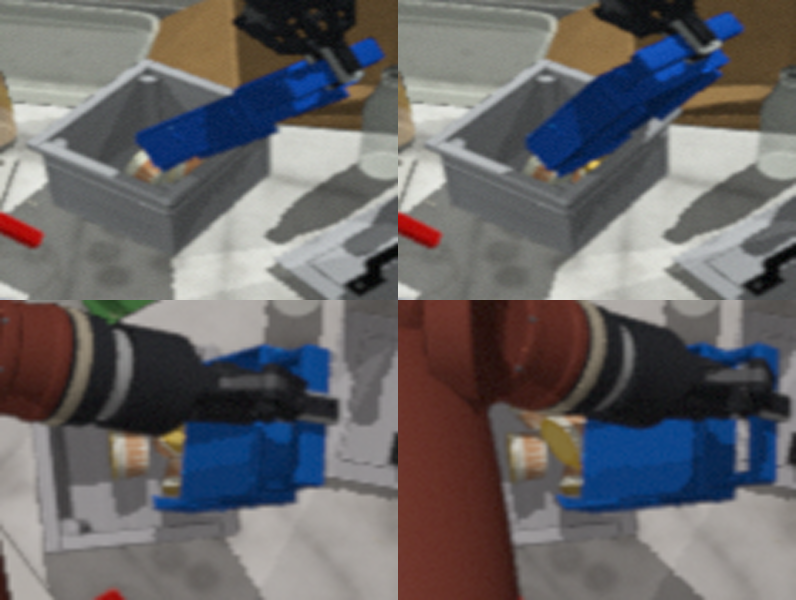

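```bash
python3 - <<'E'
from plan import *
s=telemetry.get_state()
k=[.95,.88,.8,.72,.64,.56,.48,.4,.32,.24,.16,.1,.05,.02,0]
P=[tcp(*tray_pose(th,.2*th,.002+.03*min(1,(1-th)/.8),.008+.006*(1-th))) for th in k]
rows(P[:9]); rows(P[9:],start=P[8])
E
```

```text
[0.0085, -0.0008, -0.0071, -0.0114, -0.0506, -0.0097, 1.0, 0.0126, -0.0013, -0.0095, -0.0127, -0.0688, -0.014, 1.0, 0.0144, -0.0013, -0.0103, -0.0134, -0.0789, -0.016, 1.0, 0.0142, -0.001, -0.0099, -0.0121, -0.0791, -0.016, 1.0, 0.0143, -0.0008, -0.0094, -0.0108, -0.0793, -0.016, 1.0, 0.0142, -0.0006, -0.009, -0.0096, -0.0794, -0.016, 1.0, 0.0143, -0.0004, -0.0085, -0.0083, -0.0796, -0.016, 1.0, 0.014, -0.0001, -0.0083, -0.007, -0.0797, -0.016, 1.0, 0.0141, 0.0001, -0.0078, -0.0058, -0.0798, -0.016, 1.0]
[0.0141, 0.0003, -0.0074, -0.0045, -0.0799, -0.016, 1.0, 0.0155, 0.0005, -0.0067, -0.0032, -0.0799, -0.016, 1.0, 0.0127, 0.0005, -0.0048, -0.0016, -0.06, -0.012, 1.0, 0.0106, 0.0006, -0.004, -0.0007, -0.05, -0.01, 1.0, 0.0063, 0.0004, -0.0024, -0.0002, -0.03, -0.006, 1.0, 0.0042, 0.0003, -0.0016, 0.0, -0.02, -0.004, 1.0]
```

Emit:
{"op": "send_rows", "data": {"steps": [0, 0, 0.005, 0, 0, 0, 1, 0, 0, -0.005, 0, 0, 0, 1, 0, 0, 0.005, 0, 0, 0, 1, 0, 0, -0.005, 0, 0, 0, 1, 0, 0, 0.005, 0, 0, 0, 1, 0, 0, -0.005, 0, 0, 0, 1, 0, 0, 0, 0, 0, 0, 1]}}

```text
clock: 16.47
ee_pos: [0.6242, 0.0146, 0.3119]
tcp_rot: [-0.642, 0.714, 0.225, 0.167]
force: [-0.8, 1.4, -3.0]
finger_gap: 0.124
```

Emit:
{"op": "send_rows", "data": {"steps": [0.0085, -0.0008, -0.0071, -0.0114, -0.0506, -0.0097, 1, 0.0126, -0.0013, -0.0095, -0.0127, -0.0688, -0.014, 1, 0.0144, -0.0013, -0.0103, -0.0134, -0.079, -0.016, 1, 0.0142, -0.001, -0.0099, -0.0121, -0.079, -0.016, 1, 0.0143, -0.0008, -0.0094, -0.0108, -0.0793, -0.016, 1, 0.0142, -0.0006, -0.009, -0.0096, -0.0794, -0.016, 1, 0.0143, -0.0004, -0.0085, -0.0083, -0.0796, -0.016, 1, 0.014, 0, -0.0083, -0.007, -0.0797, -0.016, 1, 0.0141, 0, -0.0078, -0.0058, -0.08, -0.016, 1]}}

```text
clock: 17.22
ee_pos: [0.6259, -0.1217, 0.2736]
tcp_rot: [0.582, -0.564, -0.445, -0.381]
force: [-0.0, 0.1, -4.0]
finger_gap: 0.123
```

Emit:
{"op": "send_rows", "data": {"steps": [0.0141, 0.0003, -0.0074, -0.0045, -0.08, -0.016, 1, 0.0155, 0.0005, -0.0067, -0.0032, -0.08, -0.016, 1, 0.0127, 0.0005, -0.0048, -0.0016, -0.06, -0.012, 1, 0.0106, 0.0006, -0.004, -0.0007, -0.05, -0.01, 1, 0.0063, 0.0004, -0.0024, 0, -0.03, -0.006, 1, 0.0042, 0.0003, -0.0016, 0, -0.02, -0.004, 1, 0, 0, 0, 0, 0, 0, 1, 0, 0, 0, 0, 0, 0, 1]}}

```text
clock: 17.88
ee_pos: [0.6244, -0.1589, 0.2162]
tcp_rot: [-0.523, 0.477, 0.523, 0.475]
force: [-0.2, 0.1, -2.6]
finger_gap: 0.125
```

```bash
python3 pots.py 10; python3 - <<'E'
from plan import *
Rt=R.from_euler('z',1.30).as_matrix(); go([.431,-.268,.25],Rt@M0)
im=cv2.imread('pics/scene10.png'); s=telemetry.get_state()
Rw=R.from_quat(s['tcp_rot']).as_matrix()@M0.T; t=s['ee_pos']-Rw@TCPT
c=cv2.convexHull(proj('scene',np.array([[-.085,-.062,.012],[-.085,.062,.012],[.085,.048,.012],[.085,-.048,.012]])@Rw.T+t).astype(np.float32)).astype(int)
m=np.zeros(im.shape[:2],np.uint8); cv2.fillConvexPoly(m,c,1); h=cv2.cvtColor(im,cv2.COLOR_BGR2HSV)
print('tray area',m.sum(),'blue',((abs(h[...,0].astype(int)-112)<14)&(h[...,1]>130)&(m>0)).sum())
E
```

```text
t 17.8833 p [ 0.6244 -0.1589  0.2162] q [-0.5227  0.4769  0.5227  0.4755] F [-0.2  0.1 -2.6] T [-0.26  0.    0.03] g 0.12519522950169903 qpos [-0.451  0.241  0.09   1.42  -0.002 -0.544]
pitch 0.001276574757299843 roll 0.0015831279748366464
lip px [[301. 182.]] back [[361. 209.]] bin rim [[290.0, 212.0], [247.0, 191.0], [324.0, 178.0], [282.0, 159.0]] top rim [[317.0, 224.0], [268.0, 229.0], [311.0, 170.0], [263.0, 175.0]]
scene [(4451, 332, 135), (321, 407, 168), (27, 283, 200), (208, 425, 231), (243, 413, 266)]
scene []
top [(131, 368, 123), (29, 296, 123), (33, 289, 138), (136, 303, 193), (27, 304, 213), (254, 442, 298)]
top [(0.47, [302, 186, 7, 14])]
rotvec [ 3.652e-01 -1.300e-03  1.000e-04] shift(new) [-0.0332  0.1575 -0.1578] shift(old) [-0.033   0.2035 -0.0912]
tray area 2381 blue 2260
```

Emit:
{"op": "send_rows", "data": {"steps": [-0.015, 0, 0, 0, 0, 0, 1, -0.018, 0.01, -0.0052, 0, 0, 0, 1, 0, 0.0335, -0.015, 0, 0, 0, 1, 0, 0.0345, -0.015, 0, 0, 0, 1, 0, 0.0345, -0.015, 0, 0, 0, 1, 0, 0.0345, -0.015, 0, 0, 0, 1, 0, 0.0345, -0.015, 0, 0, 0, 1, 0, 0.022, -0.011, 0, 0, 0, 1, 0, 0, 0, 0.08, 0, 0, 1, 0, 0, 0, 0.1, 0, 0, 1, 0, 0, 0, 0.1, 0, 0, 1, 0, 0, 0, 0.085, 0, 0, 1]}}

```text
clock: 19.08
ee_pos: [0.4306, -0.2683, 0.2499]
tcp_rot: [-0.427, 0.564, 0.426, 0.564]
force: [0.1, 0.5, -3.5]
finger_gap: 0.124
```

Emit:
{"op": "send_rows", "data": {"steps": [0.02, 0, 0, 0, 0, 0, 1, 0.03, 0, 0, 0, 0, 0, 1, 0.035, 0, 0, 0, 0, 0, 1, 0.03, 0, 0, 0, 0, 0, 1, 0.02, 0, 0, 0, 0, 0, 1, 0.01, 0, 0, 0, 0, 0, 1, 0, 0, 0, 0, 0, 0, 1, 0, 0, 0, 0, 0, 0, 1]}}

```text
clock: 19.75
ee_pos: [0.4308, -0.2685, 0.1052]
tcp_rot: [-0.428, 0.563, 0.428, 0.563]
force: [0.8, 0.5, -2.7]
finger_gap: 0.12
```

```bash
python3 - <<'E'
from plan import *
st(); go([.431,-.268,.0896],R.from_euler('z',1.30).as_matrix()@M0)
E
```

```text
t 19.75 p [ 0.4308 -0.2685  0.1052] q [-0.428   0.5633  0.4276  0.5627] F [ 0.8  0.5 -2.7] T [-0.29  0.05 -0.04] g 0.12012823420377595 qpos [-8.150e-01 -1.160e-01 -4.860e-01  1.201e+00 -1.000e-03 -5.440e-01]
rotvec [-0.0004 -0.0009 -0.0001] shift(new) [ 0.0156 -0.0001  0.0006] shift(old) [ 0.0156 -0.0001  0.0006]
```

Emit:
{"op": "send_rows", "data": {"steps": [0.008, 0, 0, 0, 0, 0, 1, 0.005, 0, 0, 0, 0, 0, 1, 0.0025, 0, 0, 0, 0, 0, 1, 0, 0, 0, 0, 0, 0, 1, 0, 0, 0, 0, 0, 0, 0.1, 0, 0, 0, 0, 0, 0, 0.1, 0, 0, 0, 0, 0, 0, 0.1, 0, 0, 0, 0, 0, 0, 0.1]}}

```text
clock: 20.42
ee_pos: [0.4306, -0.2685, 0.089]
tcp_rot: [-0.428, 0.563, 0.428, 0.563]
force: [0.3, 0.3, -0.6]
finger_gap: 0.454
```

Emit:
{"op": "send_rows", "data": {"steps": [-0.01, 0, 0, 0, 0, 0, 0.1, -0.02, 0, 0, 0, 0, 0, 0.1, -0.03, 0, 0, 0, 0, 0, 0.1, -0.04, 0, 0, 0, 0, 0, 0, -0.04, 0, 0, 0, 0, 0, -1, 0, 0, 0, 0, 0, 0, -1, 0, 0, 0, 0, 0, 0, -1]}}

```text
clock: 21.0
ee_pos: [0.4315, -0.2694, 0.2324]
tcp_rot: [-0.43, 0.563, 0.426, 0.563]
force: [0.3, 0.8, -1.1]
finger_gap: 0.901
```

```bash
cat > m3.py <<'E'
from fit import *
st(); im={c:shot(c,c+'11.png') for c in('scene','top')}
v,e=fit({'scene':blue(im['scene'],(337,299))},TRAY,[.4645,-.142,1.30],cams=('scene',)); print('tray',v,e)
PL=box(-85,85,-78,78,8,11)
obs={}
for c in im:
    D=eyes.silhouettes(c,'cover_grip')[:2]; print(c,[(d['p'],d['extent']) for d in D])
    ys,xs=np.nonzero(D[0]['region']); obs[c]=np.c_[xs,ys].astype(float)
HND=np.vstack([PL,box(-45,45,-7,7,30,45)])
for cs in (('scene',),('top',),('scene','top')): print('cover',cs,*fit(obs,HND,[.644,-.14,-.2],cams=cs))
for c in im: eyes.read_camera(c); 
ob={}
for c in ('scene','top'):
    shot(c); D=eyes.silhouettes(c,'bin'); ys,xs=np.nonzero(D[0]['region']); ob[c]=np.c_[xs,ys].astype(float); print(c,D[0]['p'],D[0]['extent'])
BIN=np.vstack([box(-88,88,-81,81,105,105),box(-75,75,-68,68,0,105)])
for cs in (('scene',),('top',)): print('bin',cs,*fit(ob,BIN,[.6,.105,.095],cams=cs))
E
python3 m3.py; python3 pots.py 12
```

```text
t 21.0 p [ 0.4315 -0.2694  0.2324] q [-0.4296  0.5631  0.4259  0.563 ] F [ 0.3  0.8 -1.1] T [ 0.01 -0.01 -0.  ] g 0.9014649624874544 qpos [-8.150e-01 -1.840e-01 -3.140e-01  1.436e+00 -1.000e-03 -5.440e-01]
tray [ 0.46530432 -0.13948069  1.28956978] 0.03650868021305975
scene [(0.63, [328.8, 227.2, 80.5, 54.9]), (0.2, [294.2, 195.7, 5.7, 13.2])]
top [(0.9, [344.3, 155.1, 60.6, 63.2]), (0.69, [208.8, 207.2, 32.7, 19.6])]
cover ('scene',) [ 0.64288355 -0.13944091 -0.20428067] 0.19595971135355383
cover ('top',) [ 0.64538566 -0.1401247  -0.20540906] 0.01906811257643226
cover ('scene', 'top') [ 0.64485431 -0.13989511 -0.20993614] 0.22846725830081316
scene 0.82 [236.7, 152.8, 96.7, 89.5]
top 0.87 [255.8, 165.9, 69.5, 70.0]
bin ('scene',) [0.59786603 0.10624839 0.08909734] 0.034198708245029796
bin ('top',) [0.60050791 0.10547227 0.08817742] 0.0310669557619494
t 21.5 p [ 0.4304 -0.2682  0.2282] q [-0.4273  0.5634  0.4281  0.5628] F [ 0.7 -0.4 -0.2] T [ 0.02  0.03 -0.  ] g 0.9986826757576018 qpos [-8.150e-01 -1.810e-01 -3.180e-01  1.435e+00 -1.000e-03 -5.440e-01]
pitch -8.013783470979185e-05 roll 0.0014095267275441887
lip px [[306. 228.]] back [[354. 280.]] bin rim [[290.0, 212.0], [247.0, 191.0], [324.0, 178.0], [282.0, 159.0]] top rim [[317.0, 224.0], [268.0, 229.0], [311.0, 170.0], [263.0, 175.0]]
scene [(1999, 320, 156), (47, 298, 199), (199, 425, 231), (239, 413, 266)]
scene [(0.3, [286, 252, 102, 91])]
top [(132, 368, 123), (28, 289, 138), (146, 429, 179), (223, 305, 194), (195, 442, 296)]
top [(0.64, [300, 184, 16, 18])]
```

Emit:
{"op": "send_rows", "data": {"steps": [0, 0, 0, -0.07, 0, 0, -1, 0, -0.0262, 0.0241, 0, 0, 0, -1, 0, -0.0262, 0.0241, 0, 0, 0, -1, 0, -0.0262, 0.0241, 0, 0, 0, -1, 0, -0.0262, 0.0241, 0, 0, 0, -1, 0, -0.0262, 0.0241, 0, 0, 0, -1, 0, -0.0262, 0.0241, 0, 0, 0, -1, 0, -0.0265, 0.0238, 0, 0, 0, -1, 0, 0, 0, 0, 0, 0, -1, 0, 0, 0, 0, 0, 0, -1]}}

```text
clock: 22.53
ee_pos: [0.645, -0.1389, 0.2273]
tcp_rot: [-0.447, 0.548, 0.448, 0.547]
force: [-0.4, -0.1, 0.2]
finger_gap: 1.0
```

```bash
python3 - <<'E'
from h import *
st(); go([.6445,-.1397,.098],down(np.pi/2-.202))
E
```

```text
t 22.5333 p [ 0.645  -0.1389  0.2273] q [-0.4472  0.5478  0.4485  0.5467] F [-0.4 -0.1  0.2] T [-0.06  0.04  0.02] g 0.9996744774052096 qpos [-4.100e-01  2.890e-01  1.650e-01  1.449e+00 -1.000e-03 -2.100e-01]
rotvec [ 0.0029 -0.0001 -0.0024] shift(new) [ 0.1293  0.0003 -0.0009] shift(old) [ 0.1293  0.     -0.0009]
```

Emit:
{"op": "send_rows", "data": {"steps": [0.025, 0, 0, 0, 0, 0, -1, 0.035, 0, 0, 0, 0, 0, -1, 0.035, 0, 0, 0, 0, 0, -1, 0.02, 0, 0, 0, 0, 0, -1, 0.01, 0, 0, 0, 0, 0, -1, 0.004, 0, 0, 0, 0, 0, -1, 0, 0, 0, 0, 0, 0, 1, 0, 0, 0, 0, 0, 0, 1, 0, 0, 0, 0, 0, 0, 1, 0, 0, 0, 0, 0, 0, 1, 0, 0, 0, 0, 0, 0, 1, 0, 0, 0, 0, 0, 0, 1], "force": 60}}

```text
clock: 23.53
ee_pos: [0.6445, -0.1403, 0.1003]
tcp_rot: [-0.447, 0.548, 0.447, 0.548]
force: [-1.2, 4.1, 21.7]
finger_gap: 0.144
```

Emit:
{"op": "send_rows", "data": {"steps": [-0.006, 0, 0, 0, 0, 0, 1, -0.015, 0, 0, 0, 0, 0, 1, -0.03, 0, 0, 0, 0, 0, 1, -0.038, 0, 0, 0, 0, 0, 1, -0.038, 0, 0, 0, 0, 0, 1, -0.035, 0, 0, 0, 0, 0, 1, -0.028, 0, 0, 0, 0, 0, 1, 0, 0, 0, -0.1, 0, 0, 1, 0, 0, 0, -0.1, 0, 0, 1, 0, 0, 0, -0.1, 0, 0, 1, 0, 0, 0, 0, 0, 0, 1]}}

```text
clock: 24.45
ee_pos: [0.6441, -0.1401, 0.2894]
tcp_rot: [-0.525, 0.474, 0.525, 0.473]
force: [-0.2, -0.4, -3.7]
finger_gap: 0.133
```

```bash
python3 - <<'E'
from h import *
st(); go([.6005,.1055,.28],down(np.pi/2+.095))
E
```

```text
t 24.45 p [ 0.6441 -0.1401  0.2894] q [-0.5247  0.4739  0.5255  0.4733] F [-0.2 -0.4 -3.7] T [-0.01  0.01 -0.01] g 0.13290519224407527 qpos [-4.120e-01  2.880e-01  2.770e-01  1.561e+00 -1.000e-03 -5.150e-01]
rotvec [ 0.008   0.0002 -0.0015] shift(new) [0.0094 0.0201 0.2486] shift(old) [0.0095 0.0181 0.2487]
```

Emit:
{"op": "send_rows", "data": {"steps": [0, 0.001, 0.015, 0.008, 0, 0, 1, 0, 0.0025, 0.03, 0, 0, 0, 1, 0, 0.003, 0.04, 0, 0, 0, 1, 0, 0.003, 0.04, 0, 0, 0, 1, 0, 0.003, 0.04, 0, 0, 0, 1, 0, 0.003, 0.04, 0, 0, 0, 1, 0, 0.0025, 0.03, 0, 0, 0, 1, 0, 0.0015, 0.0135, 0, 0, 0, 1, 0.03, 0, 0, 0, 0, 0, 1, 0.03, 0, 0, 0, 0, 0, 1, 0.01, 0, 0, 0, 0, 0, 1, 0, 0, 0, 0, 0, 0, 1]}}

```text
clock: 25.45
ee_pos: [0.6005, 0.1053, 0.216]
tcp_rot: [-0.52, 0.479, 0.523, 0.476]
force: [-0.4, -0.0, -3.9]
finger_gap: 0.134
```

```bash
python3 - <<'E'
from h import *
st(); go([.6005,.1055,.20],down(np.pi/2+.092))
E
```

```text
t 25.45 p [0.6005 0.1053 0.216 ] q [-0.5198  0.4792  0.5234  0.4758] F [-0.4 -0.  -3.9] T [-0.03  0.01  0.01] g 0.13427737328901762 qpos [-0.04   0.142 -0.021  1.414 -0.    -0.129]
rotvec [-0.0038  0.0005 -0.007 ] shift(new) [ 0.016  -0.0001  0.0002] shift(old) [ 0.016  -0.0002  0.0002]
```

Emit:
{"op": "send_rows", "data": {"steps": [0.005, 0, 0, 0, 0, 0, 1, 0.004, 0, 0, 0, 0, 0, 1, 0.003, 0, 0, 0, 0, 0, 1, 0.003, 0, 0, 0, 0, 0, 1, 0.002, 0, 0, 0, 0, 0, 1, 0, 0, 0, 0, 0, 0, 1, 0, 0, 0, 0, 0, 0, 1]}}

```text
clock: 26.03
ee_pos: [0.6023, 0.1055, 0.2027]
tcp_rot: [-0.522, 0.477, 0.522, 0.477]
force: [-0.5, 0.4, -2.6]
finger_gap: 0.135
```

Emit:
{"op": "send_rows", "data": {"steps": [0.0015, 0, 0, 0, 0, 0, 1, 0.001, 0, 0, 0, 0, 0, 1, 0, 0, 0, 0, 0, 0, 1, 0, 0, 0, 0, 0, 0, 1]}}

```text
clock: 26.37
ee_pos: [0.6022, 0.1055, 0.2]
tcp_rot: [-0.522, 0.477, 0.522, 0.477]
force: [0.0, -0.2, -3.6]
finger_gap: 0.133
```

Emit:
{"op": "send_rows", "data": {"steps": [0.002, 0, 0, 0, 0, 0, 1, 0.0015, 0, 0, 0, 0, 0, 1, 0, 0, 0, 0, 0, 0, 1, 0, 0, 0, 0, 0, 0, 1]}}

```text
clock: 26.7
ee_pos: [0.6024, 0.1055, 0.1975]
tcp_rot: [0.522, -0.477, -0.522, -0.477]
force: [-3.7, 0.3, 5.7]
finger_gap: 0.13
```

Emit:
{"op": "send_rows", "data": {"steps": [0.001, 0, 0, 0, 0, 0, 1, 0, 0, 0, 0, 0, 0, 1, 0, 0, 0, 0, 0, 0, 1]}}

```text
clock: 26.95
ee_pos: [0.6024, 0.1055, 0.1975]
tcp_rot: [0.522, -0.477, -0.522, -0.477]
force: [-7.0, -0.4, 12.3]
finger_gap: 0.137
```

Seated at the predicted height (0.1975 vs 0.197). I'll release, retreat and check.

Emit:
{"op": "send_rows", "data": {"steps": [-0.001, 0, 0, 0, 0, 0, 1, 0, 0, 0, 0, 0, 0, -1, 0, 0, 0, 0, 0, 0, -1, 0, 0, 0, 0, 0, 0, -1, 0, 0, 0, 0, 0, 0, -1, 0, 0, 0, 0, 0, 0, -1, -0.015, 0, 0, 0, 0, 0, -1, -0.03, 0, 0, 0, 0, 0, -1, -0.04, 0, 0, 0, 0, 0, -1, -0.04, 0, 0, 0, 0, 0, -1, 0, 0.03, 0, 0, 0, 0, -1, 0, 0.04, 0, 0, 0, 0, -1]}}

```text
clock: 27.95
ee_pos: [0.5354, 0.0988, 0.325]
tcp_rot: [0.524, -0.476, -0.52, -0.478]
force: [-1.0, -0.6, 0.4]
finger_gap: 1.0
```

Emit:
{"op": "send_rows", "data": {"steps": [0, 0, -0.03, 0, 0, 0, -1, 0, 0, -0.04, 0, 0, 0, -1, 0, 0, -0.04, 0, 0, 0, -1, 0, 0, -0.04, 0, 0, 0, -1, 0, 0, -0.04, 0, 0, 0, -1, 0, 0, -0.04, 0, 0, 0, -1, 0, 0, 0, 0, 0, 0, -1, 0, 0, 0, 0, 0, 0, -1]}}

```text
clock: 28.62
ee_pos: [0.5532, -0.1319, 0.3211]
tcp_rot: [-0.521, 0.478, 0.522, 0.478]
force: [-0.3, -0.5, -0.9]
finger_gap: 1.0
```

```bash
python3 - <<'E'
from fit import *
st(); im={c:shot(c,c+'13.png') for c in('scene','top')}
PL=np.vstack([box(-85,85,-78,78,105,108),box(-88,88,-81,81,105,105)])
v=[.602,.1055,.092]; 
for c in im:
    D=eyes.silhouettes(c,'cover_grip')[0]; ys,xs=np.nonzero(D['region']); print(c,D['p'],D['extent'],*fit({c:np.c_[xs,ys].astype(float)},np.vstack([box(-85,85,-78,78,106,108),box(-45,45,-7,7,128,142)]),v,cams=(c,)))
r=lambda x:cv2.resize(x,(398,298),interpolation=cv2.INTER_CUBIC)
b={c:cv2.imread(f'pics/{c}12.png') for c in im}
cv2.imwrite('pics/c13.png',np.vstack([np.hstack([r(im['scene'][120:350,200:450]),r(im['top'][110:310,220:470])]),np.hstack([r(b['scene'][140:250,230:340]),r(b['top'][155:240,250:340])])]))
E
```

```text
t 28.6167 p [ 0.5532 -0.1319  0.3211] q [-0.5208  0.4781  0.5216  0.4775] F [-0.3 -0.5 -0.9] T [0.02 0.01 0.01] g 0.9998227976141043 qpos [-0.464  0.014  0.036  1.593 -0.    -0.551]
scene 0.75 [242.6, 156.8, 83.8, 57.8] [0.60243758 0.1060973  0.08311356] 0.024660912453760786
top 0.85 [259.9, 166.9, 63.0, 65.4] [0.60326033 0.10330089 0.0879979 ] 0.015225194956764665
```

View pics/c13.png

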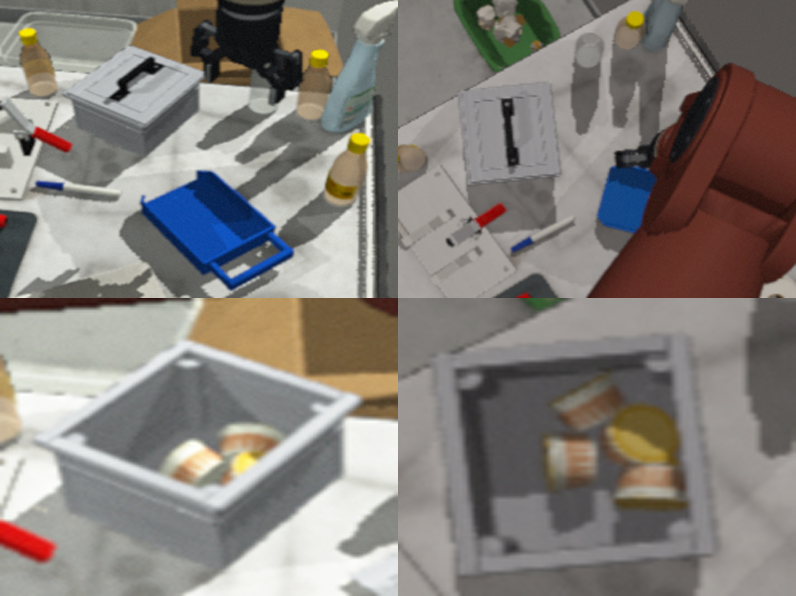

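All four pots show in the bin at about (590,400), (640,435), (570,462) and (650,485) in the crop. The tray is empty and flat, the cover is square on the bin, and the bottles are standing.

```bash
python3 -c "
from workcell import hand_in; print(hand_in())"
```

```text
the job is handed in; nothing more can be done
None
```

The job is done and handed in at about 28.6 s of the 72 s allowed. I laid the cover on the bench, hooked the tray lightly over the rim and tipped it with one side lowered. I then gave it a short shake, set the empty tray down flat near where it started, and put the cover back on the bin.

**Last checks**
- **Pots:** all four can be seen in the bin in the picture taken before the cover went back on. The load on the wrist dropped by 1.6 N, against about 1.4 N expected for four pots. The pot-finding network did not pick out all four, so the count comes from the picture and the weight.
- **Cover:** it seated within 1 mm of the height I predicted, and in the last picture it sits square on the bin. The two cameras put its centre about 3 mm apart in y and 1 mm in x, which is within the 5 mm of play.
- **Bin:** measured before the cover went back on, its position was within about 1 mm of where it started.
- **Tray:** it is empty and flat on the bench.
- **Bottles:** all are standing. I judged this by eye and did not re-measure them.

No check failed. The highest force I read was 22 N, when gripping the cover handle again.

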